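# Make up the overhaul tray for the diver's watch

## Task

Make up the job tray for the diver's watch overhaul: put the diver's watch that lies flat, face up, into the wide oblong pocket, the watch movement in its grey ring holder into the round pocket, the small screw vice into the narrow oblong pocket and the square putty pot into the square pocket. Each must stand upright as it stands now, flat on the floor of its pocket and wholly inside it. Leave the two look-alikes, the watch lying on its side and the empty grey ring, where they are.

Things in the scene. Friction and masses are not known exactly. Their poses are not given: they have to be found in the camera images.
- diver_center (a point): Diver's watch lying flat, face up, on its folded steel bracelet: dark bezel and dial. 49 x 68 x 26 mm, 0.16 kg. The round case is the top 10 mm, 46 mm across, centred 1 mm to -x; take it across the case along x. The bracelet runs along y and sticks out 11 mm past the case at each end. Point: centre, 13 mm above its underside. Goes to the wide pocket.
- works_center (a point): Watch movement: brass and steel works seen inside a dark grey round ring holder, a disc 36 mm across, 9 mm high. Point: centre, 4.5 mm above its underside, z up. Goes to the round pocket.
- vice_center (a point): Small grey steel screw vice for movements, 28 x 72 x 24 mm, 0.11 kg, long along y, screw knob at the -y end. Its jaws do not move here. Point: centre, 12 mm above its underside; here the middle jaw, 28 mm wide along x, reaches from 8 to 24 mm above the underside: take it there, closing along x. Goes to the narrow pocket.
- pot_center (a point): Square pot of yellow putty with a clear cap, 30 x 30 x 30 mm, faces along its x and y. Point: centre, 15 mm above its underside. Goes to the square pocket.
- dress_watch_center (a point): Look-alike, to be left: steel octagonal wristwatch with a black dial, standing on its side with its bracelet closed to a loop, 68 x 78 x 50 mm. Point: centre of the loop, 25 mm up.
- empty_ring_center (a point): Look-alike, to be left: empty grey movement ring, 36 mm outside, 27 mm bore (the bench shows through), 9 mm high. Point: centre, 4.5 mm up.
- insert_wide: Light-wood insert 96 x 108 x 12 mm, one of four in a low dark tray on a mat (rim 20 mm high, 98 x 110 mm pitch; they swap places; fixed). Top 19 mm above the bench; central pocket 4 mm deep, grey floor: wide oblong, 66 mm along x, 86 mm along y. Origin: centre of its underside, 7 mm above the bench; pocket floor 8 mm above it. x along the 96 mm side, y along the 108 mm side.
- insert_round: Light-wood insert 96 x 108 x 12 mm, one of four in a low dark tray on a mat (rim 20 mm high, 98 x 110 mm pitch; they swap places; fixed). Top 19 mm above the bench; central pocket 4 mm deep, grey floor: round, 56 mm across. Origin: centre of its underside, 7 mm above the bench; pocket floor 8 mm above it. x along the 96 mm side, y along the 108 mm side.
- insert_narrow: Light-wood insert 96 x 108 x 12 mm, one of four in a low dark tray on a mat (rim 20 mm high, 98 x 110 mm pitch; they swap places; fixed). Top 19 mm above the bench; central pocket 4 mm deep, grey floor: narrow oblong, 46 mm along x, 90 mm along y. Origin: centre of its underside, 7 mm above the bench; pocket floor 8 mm above it. x along the 96 mm side, y along the 108 mm side.
- insert_square: Light-wood insert 96 x 108 x 12 mm, one of four in a low dark tray on a mat (rim 20 mm high, 98 x 110 mm pitch; they swap places; fixed). Top 19 mm above the bench; central pocket 4 mm deep, grey floor: square, 48 x 48 mm, sides along x and y. Origin: centre of its underside, 7 mm above the bench; pocket floor 8 mm above it. x along the 96 mm side, y along the 108 mm side.

How it is judged:
By the outcome, as a careful person would: the job done as asked, in the order asked, and still so for the second after the job is handed in, with the robot touching nothing.
It also fails if it takes over 96 s, if anything falls off the work surface, if the arm or the gripper's body presses on something with over 40 N, if the wrist force passes 120 N, or if a joint passes its speed limit or range.

## Robot

A 6-joint arm with a two-finger parallel gripper is mounted at the origin on a cart in front of the work surface, level with it; the furniture and walls round the work are solid. World frame = base frame: x ahead of the robot, y to its left, z up, the work surface at z = 0. Lengths are in mm, angles in rad, forces in N, time in s.
With the tool pointing down it reaches from about 275 to 825 mm from the base axis. Payload 5.2 kg.
Tool frame: the origin (TCP) lies on the centre line of the jaws, within the pads' length; the fingertips stand bot.tip_reach ahead of it and the grasp point (between the pads) lies 11 mm behind it (bot.tip_reach is the distance from the TCP to the fingertips, in mm); z points along the fingers, y is the line along which they close (so a half turn about z gives the same grasp; the last joint's range is limited). The gripper opens to 93 mm and grips with 3 to 60 N. Pads are 15 mm wide; open, the fingers measure 128 mm over their backs; the gripper's body (75 mm by 188 mm) begins 65 mm behind the grasp point.
Start: joints at [1.061, 0.259, 1.535, -0, 1.348, -0.203], TCP at [166.083, 524.329, 226.653] pointing down, gripper open.
Joint ranges: [-3.14, 3.14], [-0.91, 2.08], [0.19, 2.58], [-1.22, 4.36], [0.22, 2.71], [-3.12, 3.12]. Speed limits (rad/s): [2.57, 2.57, 3.14, 3.14, 3.14, 3.14].

## Interface

Orientations are given as a 3x3 rotation matrix whose columns are the frame's x, y, z axes.
In Python, from workcell import telemetry, cams, workorder, bot gives the robot as it stands.
- The arm moves only by the shell command python3 -m crank 'ROWS' [FORCE]. ROWS is text: rows parted by semicolons, each of 5 numbers parted by spaces: the finger opening in cm, from 0 to 9.3, then the shift along the tool's x, y, z in cm, then the turn about the tool's z in degrees. A call has 1 to 10 rows; each row is the pose to reach, as a shift and turn from the pose commanded when the call began, along the tool's axes at that moment; what a row does not reach only later rows make up. A row lasts 1/12 s, in which the tool goes at most 41.7 mm and 7.16 degrees, less where a joint would pass 70% of its speed; a pose out of reach is approached as far as the arm can. A call with a gripper value outside its range is refused whole. The fingers move at their own pace and stop on an object; FORCE is the grip in N (left out, the last holds). Time passes only in rows, so rows that repeat a pose let the fingers close. It gives the time, the measured TCP pose, the force, the opening and the grip force at its end, in the units of the state.
- telemetry.read_state(): the state, without advancing time (a new reading comes with each control period).
- cams.grab_frame(name): name is "scene" or "top" or "wrist"; returns (picture, depth): 480x640x3 uint8, red, green, blue; 480x640 float32, mm along the optical axis (not along the pixel's ray), 0 where there is no reading.
- cams.camera_model(name): a dict with "mtx" (3x3 intrinsics, pixels), "T" (4x4, takes a point from camera to world coordinates); the wrist camera has in their place "hand_eye" (4x4, takes a point from camera to tool coordinates, whose origin is the TCP and whose axes are the flange's). Camera axes: x right, y down, z forward; pixel columns grow to the right and rows downward; lengths in mm; the calibration is good to about 2 mm. The wrist camera is an equidistant fisheye: a pixel r from the principal point sees the ray r / f radians off the axis. A picture is of the moment at which its call begins: read the wrist's pose just before it. camera_model takes no time and is no camera call.
- workorder.job_done(): hands the job in; it is judged then, once.
The state is a dict: "time_s": time; "qpos": joint angles; "qd": joint speeds; "tau": joint torques, N m; "tool_pos": TCP position; "tool_rot": TCP orientation; "wrist_force": force on the tool from outside, world axes, zero at the start; "torque": the same for the moment, N m; "grip_width": finger opening in mm; "gripper_force": force on a finger pad.
Only numpy, scipy, OpenCV 4.12 (cv2) and the standard library are available. Lean on these libraries where they do the work, as an engineer would, in place of code of your own. Each camera call takes 0.05 s, during which the arm holds its last target. There are 200 camera calls.

## Working session

There is one attempt and no reset: what is moved stays moved. The work goes in short steps, Python scripts to look and compute and a shell command to move; the robot and the scene stay as the last step left them, time stands still between calls to the robot, and variables do not carry over. Pictures are saved under pics/ and viewed, at most 14 in all, crops included, and the job is handed in when it is done.

```bash
mkdir -p pics; ls; python3 - <<'E'
from workcell import telemetry, cams, workorder, bot
import cv2,numpy as np
s=telemetry.read_state();print({k:np.round(v,3).tolist() for k,v in s.items()});print(bot.tip_reach)
for n in ("top","scene"):
    p,d=cams.grab_frame(n);cv2.imwrite(f"pics/{n}0.png",p[:,:,::-1]);np.save(f"pics/{n}0.npy",d)
    m=cams.camera_model(n);print(n,m)
print(cams.camera_model("wrist"))
E
```

```text
pics
{'time_s': 0.0, 'qpos': [1.061, 0.259, 1.536, 0.0, 1.348, -0.203], 'qd': [0.001, 0.0, 0.002, 0.001, -0.001, -0.001], 'tau': [-0.002, -43.731, -28.401, 0.072, 0.041, -0.0], 'tool_pos': [165.802, 523.858, 225.82], 'tool_rot': [[-0.953, 0.302, -0.001], [0.302, 0.953, -0.002], [0.0, -0.002, -1.0]], 'wrist_force': [0.165, 0.346, -0.352], 'torque': [-0.011, 0.07, 0.023], 'gripper_force': 0.0, 'grip_width': 93.234}
8.0
top {'mtx': array([[618.60964509,   0.        , 317.1737933 ],
       [  0.        , 618.60964509, 232.38620585],
       [  0.        ,   0.        ,   1.        ]]), 'T': array([[ 1.93066546e-02, -9.94767879e-01,  1.00320092e-01,
         3.31867072e+02],
       [-9.99652421e-01, -2.10077860e-02, -1.59282815e-02,
         9.51790892e+00],
       [ 1.79524458e-02, -9.99777012e-02, -9.94827708e-01,
         1.62367730e+03],
       [ 0.00000000e+00,  0.00000000e+00,  0.00000000e+00,
         1.00000000e+00]])}
scene {'mtx': array([[547.8594541 ,   0.        , 319.31151911],
       [  0.        , 547.8594541 , 240.12569086],
       [  0.        ,   0.        ,   1.        ]
[... 167 characters left out ...]
91201e+02],
       [ 2.12825767e-02, -7.95456858e-01, -6.05636391e-01,
         7.83920013e+02],
       [ 0.00000000e+00,  0.00000000e+00,  0.00000000e+00,
         1.00000000e+00]])}
{'mtx': array([[371.64829954,   0.        , 318.74748133],
       [  0.        , 371.64829954, 242.18960878],
       [  0.        ,   0.        ,   1.        ]]), 'hand_eye': array([[ 5.38969889e-04, -9.67578471e-01, -2.52570014e-01,
         7.12636763e+01],
       [ 9.99999846e-01,  4.87555168e-04,  2.66151634e-04,
        -1.55339498e+00],
       [-1.34380775e-04, -2.52570119e-01,  9.67578584e-01,
        -1.58109074e+02],
       [ 0.00000000e+00,  0.00000000e+00,  0.00000000e+00,
         1.00000000e+00]])}
```

View pics/top0.png

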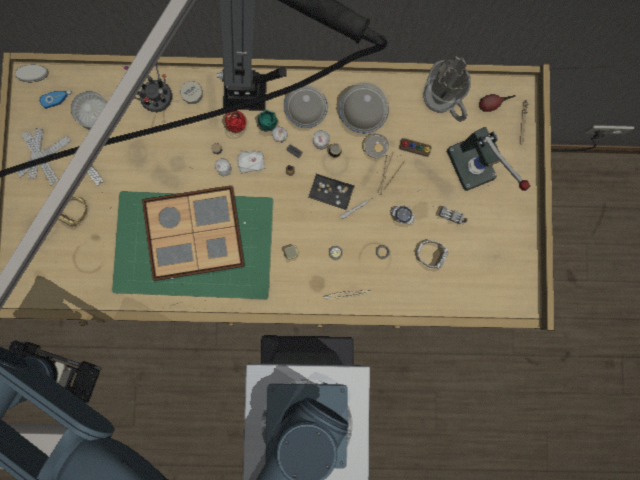

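View pics/scene0.png

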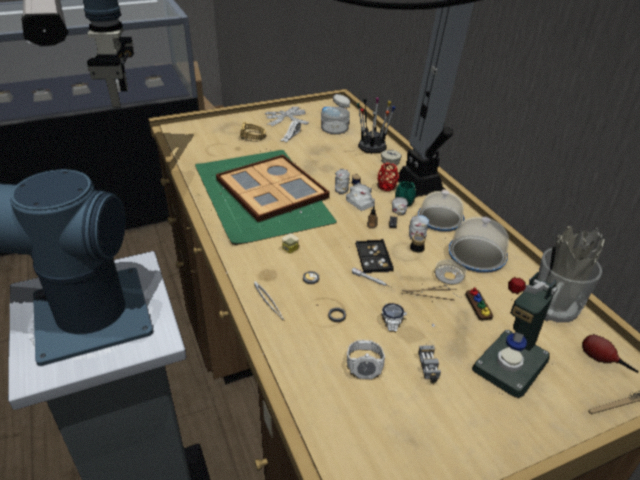

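The top picture shows the pot (290,252), works (335,252), empty ring (382,252), dress watch (431,254), diver (402,214) and vice (452,215). The tray pockets are round (170,217), wide (211,210), narrow (175,254) and square (217,247). Next, enlarged crops.

```bash
python3 - <<'E'
import cv2,numpy as np
p=cv2.imread("pics/top0.png")
def crop(x,y,w,h,k,fn):
    c=cv2.resize(p[y:y+h,x:x+w],None,fx=k,fy=k,interpolation=cv2.INTER_CUBIC)
    for i in range(0,w,10): 
        cv2.line(c,(i*k,0),(i*k,6),(0,0,255),1); cv2.putText(c,str(x+i),(i*k,16),0,.35,(0,0,255),1) if i%20==0 else 0
    for j in range(0,h,10): 
        cv2.line(c,(0,j*k),(6,j*k),(0,0,255),1); cv2.putText(c,str(y+j),(8,j*k+4),0,.35,(0,0,255),1) if j%20==0 else 0
    cv2.imwrite(fn,c)
crop(275,195,200,80,4,"pics/c1.png"); crop(135,180,120,105,5,"pics/c2.png")
E
```

```text
(no output)
```

View pics/c1.png

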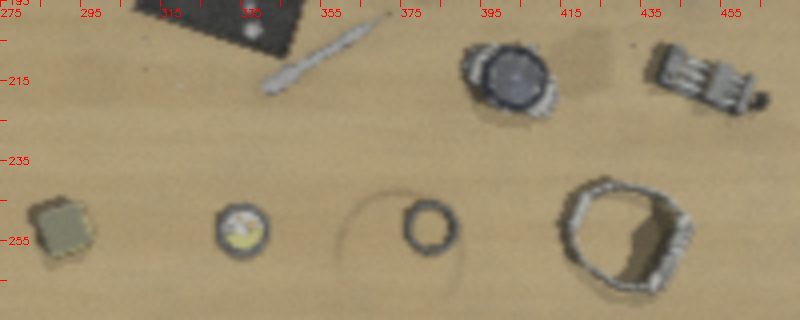

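View pics/c2.png

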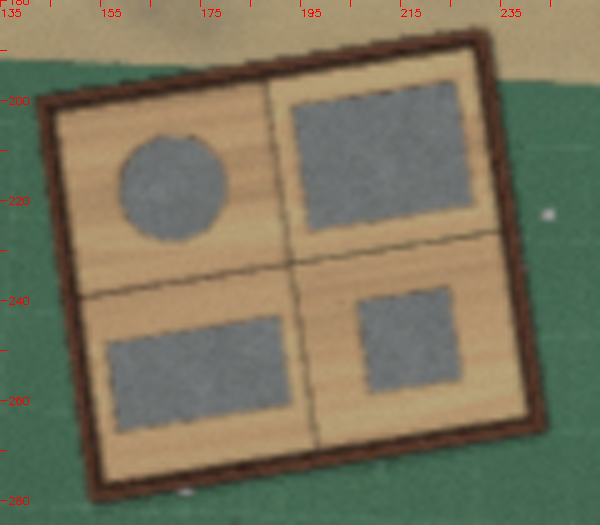

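The crops give these positions (full image). Bezel centre (404,214), bracelet along about 27° down-right. Vice jaws run (442,210) to (460,218), with the knob at (465,220). Pot top is about (291,252) and works (335.5,252.7). The pocket centres are clear.

```bash
cat > h.py <<'E'
import numpy as np,cv2
from workcell import telemetry, cams
def ray(n,u,v,z,st=None):
    m=cams.camera_model(n);K=m["mtx"]
    a=np.array([(u-K[0,2])/K[0,0],(v-K[1,2])/K[1,1]])
    if n=="wrist":
        r=np.hypot(*a);d=np.array([*(a/r*np.sin(r)),np.cos(r)]) if r>1e-9 else np.array([0,0,1.])
        W=np.eye(4);W[:3,:3]=st["tool_rot"];W[:3,3]=st["tool_pos"];T=W@m["hand_eye"]
    else: d=np.array([*a,1.]);T=m["T"]
    d=T[:3,:3]@d;o=T[:3,3];return o+d*(z-o[2])/d[2]
def go(x,y,z=None,yaw=None):
    """cm shift in tool axes to TCP target; yaw = wanted world angle (deg) of the closing line"""
    s=telemetry.read_state();R=np.array(s["tool_rot"]);d=np.array([x,y,z])-s["tool_pos"]
    c=np.degrees(np.arctan2(R[1,1],R[0,1]));t=R.T@d/10
    turn=-(((yaw-c)+90)%180-90) # tool z is down
    print("shift cm",t.round(2),"turn",round(turn,1),"alt",round(turn-np.sign(turn)*180,1),"q6",round(s["qpos"][5],2),"t",s["time_s"])
E
python3 - <<'E'
from h import *
c1=lambda u,v:(275+u/4,195+v/4); c2=lambda u,v:(135+u/5,180+v/5)
for n,p,z in [("bezel",c1(516,77),26),("brA",c1(473,65),10),("brB",c1(545,102),10),("viceA",c1(665,66),20),("viceB",c1(742,96),20),("knob",c1(760,100),12),
 ("works",c1(242,231),9),("ring",c1(430,228),9),("dress",c1(628,236),50)]: print(n,ray("top",*p,z).round(1))
for n,cs in dict(wide=[(292,105),(458,82),(473,205),(308,230)],narrow=[(107,343),(280,317),(291,403),(118,432)],round=[(174,188)],square=[(357,300),(450,288),(461,380),(368,393)]).items():
    w=np.array([ray("top",*c2(*c),15) for c in cs]);e=np.diff(w[:,:2],axis=0)
    print(n,w.mean(0).round(1),np.hypot(*e.T).round(),np.degrees(np.arctan2(e[:,1],e[:,0])).round(1))
w=np.array([ray("top",*c1(*c),28) for c in [(37,212),(72,200),(90,240),(52,254)]]);e=np.diff(w[:,:2],axis=0)
print("pot",w.mean(0).round(1),np.hypot(*e.T).round(),np.degrees(np.arctan2(e[:,1],e[:,0])).round(1))
go(480,-150,200,80)
E
```

```text
bezel [ 545.3 -241.8   26. ]
brA [ 554.8 -215.8   10. ]
brB [ 531.3 -263.5   10. ]
viceA [ 555.5 -340.7   20. ]
viceB [ 536.8 -391.3   20. ]
knob [ 535.4 -405.2   12. ]
works [442.2 -65.3   9. ]
ring [ 446.7 -188.5    9. ]
dress [ 441.2 -310.3   50. ]
wide [544.3 261.   15. ] [87. 66. 87.] [ -80.7 -171.2   99.9]
narrow [428.  351.9  15. ] [90. 45. 90.] [ -80.2 -170.5  100.7]
round [524.7 369.   15. ] [] []
square [447.7 243.9  15. ] [49. 48. 49.] [ -81.4 -171.3   99.2]
pot [441.4  51.4  28. ] [24. 28. 26.] [ -69.8 -154.5  111.4]
shift cm [-50.3  -54.75   2.66] turn -7.6 alt 172.4 q6 -0.2 t 0.1
```

```bash
python3 - <<'E'
from h import *
d=np.load("pics/top0.npy");m=cams.camera_model("top");K=m["mtx"]
for u,v in [(165,30),(100,135),(40,230),(10,275),(238,30),(238,60),(238,80),(245,95),(340,15),(375,42),(300,60),(200,115),(100,150),(233,120),(267,120),(150,90),(485,150),(520,180),(460,160),(404,214),(452,214),(282,133)]:
    w=d[v-1:v+2,u-1:u+2];z=np.median(w);P=m["T"]@[(u-K[0,2])/K[0,0]*z,(v-K[1,2])/K[1,1]*z,z,1];print(u,v,P[:3].round())
go(480,-150,200,80)
E
```

```text
165 30 [720. 228. 733.]
100 135 [571. 333. 683.]
40 230 [426. 435. 636.]
10 275 [354. 489. 612.]
238 30 [850. 155. 443.]
238 60 [849. 172. 288.]
238 80 [847. 186. 162.]
245 95 [846. 179.  53.]
340 15 [803. -38. 622.]
375 42 [ 771. -101.  589.]
300 60 [957.  39.  20.]
200 115 [663. 215. 488.]
100 150 [554. 341. 654.]
233 120 [793. 215.   2.]
267 120 [792. 123.  14.]
150 90 [854. 427.  51.]
485 150 [ 687. -414.  168.]
520 180 [ 596. -464.  266.]
460 160 [ 695. -391.   18.]
404 214 [ 546. -242.   25.]
452 214 [ 550. -370.   15.]
282 133 [753.  81.  32.]
shift cm [-50.3  -54.75   2.66] turn -7.6 alt 172.4 q6 -0.2 t 0.1
```

```bash
python3 - <<'E'
from h import *
go(544,-241,150,-26)
E
```

```text
shift cm [-59.15 -61.48   7.67] turn -81.6 alt 98.4 q6 -0.2 t 0.1
```

```bash
python3 -m crank '9.3 -59.15 -61.48 7 98;9.3 -59.15 -61.48 7 98;9.3 -59.15 -61.48 7 98;9.3 -59.15 -61.48 7 98;9.3 -59.15 -61.48 7 98;9.3 -59.15 -61.48 7 98;9.3 -59.15 -61.48 7 98;9.3 -59.15 -61.48 7 98;9.3 -59.15 -61.48 7 98;9.3 -59.15 -61.48 7 98' 20; python3 -c "
from h import *
go(544,-241,150,-26)"
```

```text
time_s: 0.93
tool_pos: [350.3, 150.2, 192.4]
tool_rot: [[-0.008, 1.0, 0.0], [1.0, 0.008, 0.0], [0.0, 0.0, -1.0]]
wrist_force: [1.4, 0.5, 0.7]
grip_width: 93.0
gripper_force: 0.0
shift cm [-39.28  19.06   4.24] turn 26.5 alt -153.5 q6 0.1 t 0.9333
```

```bash
python3 -m crank '9.3 -39.28 19.06 4.2 26.5;9.3 -39.28 19.06 4.2 26.5;9.3 -39.28 19.06 4.2 26.5;9.3 -39.28 19.06 4.2 26.5;9.3 -39.28 19.06 4.2 26.5;9.3 -39.28 19.06 4.2 26.5;9.3 -39.28 19.06 4.2 26.5;9.3 -39.28 19.06 4.2 26.5;9.3 -39.28 19.06 4.2 26.5;9.3 -39.28 19.06 4.2 26.5'; python3 -m crank '9.3 0 0 0 0;9.3 0 0 0 0;9.3 0 0 0 0'; python3 -c "
from h import *
s=telemetry.read_state();p,d=cams.grab_frame('wrist');cv2.imwrite('pics/w1.png',p[:,:,::-1])
import pickle;pickle.dump(s,open('pics/w1.pkl','wb'))
go(544,-241,150,-26)"
```

```text
time_s: 1.77
tool_pos: [536.7, -220.4, 151.9]
tool_rot: [[0.434, 0.901, -0.001], [0.901, -0.434, 0.001], [0.0, -0.001, -1.0]]
wrist_force: [1.6, 0.6, 0.2]
grip_width: 93.1
gripper_force: 0.0
time_s: 2.02
tool_pos: [535.7, -218.0, 151.8]
tool_rot: [[0.434, 0.901, -0.002], [0.901, -0.434, 0.002], [0.001, -0.002, -1.0]]
wrist_force: [-0.4, 0.4, 0.1]
grip_width: 93.0
gripper_force: 0.0
shift cm [-1.77  1.77  0.22] turn 0.3 alt -179.7 q6 -0.13 t 2.0667
```

View pics/w1.png

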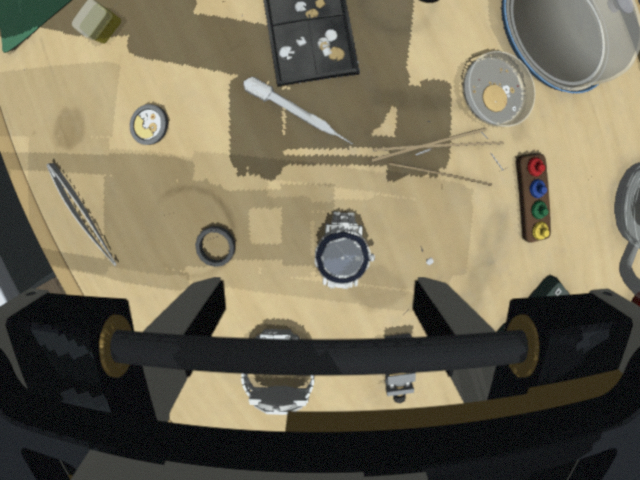

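The wrist view shows the bezel at (342,257), with the bracelet nearly vertical from (343,213) to (341,285). The works are at (149,123), the empty ring at (215,245), and the vice is behind the fingers at (400,370).

```bash
python3 - <<'E'
from h import *
import pickle;s=pickle.load(open('pics/w1.pkl','rb'))
for n,u,v,z in [("bezel",342,257,26),("brA",344,214,8),("brB",341,286,12),("works",149,123,9),("ring",215,245,9)]: print(n,ray("wrist",u,v,z,s).round(1))
c=np.array(ray("wrist",342,257,26,s))
a=np.radians(-26)
go(c[0],c[1],26,-26)
E
```

```text
bezel [ 543.1 -241.8   26. ]
brA [ 558.8 -214.3    8. ]
brB [ 530.4 -269.4   12. ]
works [444.3 -68.5   9. ]
ring [ 447.9 -190.2    9. ]
shift cm [-1.89  1.75 12.62] turn 0.3 alt -179.7 q6 -0.13 t 2.0667
```

```bash
python3 -m crank '8 -1.87 1.84 2 1;7 -1.87 1.84 5 1;7 -1.87 1.84 8 1;7 -1.87 1.84 10 1;7 -1.87 1.84 11.7 1;7 -1.87 1.84 12.9 1;7 -1.87 1.84 12.9 1;7 -1.87 1.84 12.9 1'  20; python3 -m crank '4 0 0 0 0;4 0 0 0 0;4 0 0 0 0;4 0 0 0 0;4 0 0 0 0;4 0 0 0 0' 20
```

```text
time_s: 2.73
tool_pos: [544.8, -242.3, 24.0]
tool_rot: [[0.448, 0.894, -0.0], [0.894, -0.448, 0.0], [0.0, -0.0, -1.0]]
wrist_force: [0.7, -1.3, 0.4]
grip_width: 70.2
gripper_force: 0.0
time_s: 3.23
tool_pos: [545.2, -243.5, 24.5]
tool_rot: [[0.449, 0.893, 0.001], [0.893, -0.449, -0.001], [-0.0, 0.001, -1.0]]
wrist_force: [-1.3, 0.6, 6.0]
grip_width: 45.4
gripper_force: 20.0
```

```bash
python3 -m crank '4 0 0 -2 0;4 0 0 -5 0;4 0 0 -9 0;4 0 0 -12 0' 30; python3 -c "
from h import *
go(543.3,260.8,140,9.2)"
```

```text
time_s: 3.57
tool_pos: [544.9, -243.3, 145.5]
tool_rot: [[0.449, 0.893, 0.0], [0.893, -0.449, -0.0], [0.0, 0.0, -1.0]]
wrist_force: [0.9, -0.1, -1.1]
grip_width: 45.2
gripper_force: 30.0
shift cm [ 44.97 -22.8    0.54] turn -35.9 alt 144.1 q6 -0.14 t 3.5667
```

```bash
python3 -m crank '4 44.97 -22.8 0.5 -36;4 44.97 -22.8 0.5 -36;4 44.97 -22.8 0.5 -36;4 44.97 -22.8 0.5 -36;4 44.97 -22.8 0.5 -36;4 44.97 -22.8 0.5 -36;4 44.97 -22.8 0.5 -36;4 44.97 -22.8 0.5 -36;4 44.97 -22.8 0.5 -36;4 44.97 -22.8 0.5 -36'; python3 -c "
from h import *
go(543.3,260.8,140,9.2)"
```

```text
time_s: 4.4
tool_pos: [542.9, 175.3, 139.2]
tool_rot: [[-0.161, 0.987, -0.001], [0.987, 0.161, -0.0], [-0.0, -0.001, -1.0]]
wrist_force: [0.2, 0.1, -1.2]
grip_width: 45.3
gripper_force: 30.0
shift cm [ 8.43  1.42 -0.08] turn 0.1 alt -179.9 q6 -0.05 t 4.4
```

```bash
python3 -m crank '4 8.43 1.42 0 0;4 8.43 1.42 0 0;4 8.43 1.42 0 0;4 8.43 1.42 0 0;4 8.43 1.42 0 0;4 8.43 1.42 0 0'; python3 -c "
from h import *
s=telemetry.read_state();p,d=cams.grab_frame('wrist');cv2.imwrite('pics/w2.png',p[:,:,::-1])
import pickle;pickle.dump(s,open('pics/w2.pkl','wb'))
go(543.3,260.8,39,9.2)"
```

```text
time_s: 4.9
tool_pos: [543.8, 257.5, 139.2]
tool_rot: [[-0.161, 0.987, -0.001], [0.987, 0.161, -0.001], [-0.001, -0.001, -1.0]]
wrist_force: [0.8, -0.4, -2.9]
grip_width: 45.4
gripper_force: 30.0
shift cm [ 3.700e-01 -1.000e-02  1.003e+01] turn 0.0 alt -180.0 q6 0.1 t 4.95
```

View pics/w2.png

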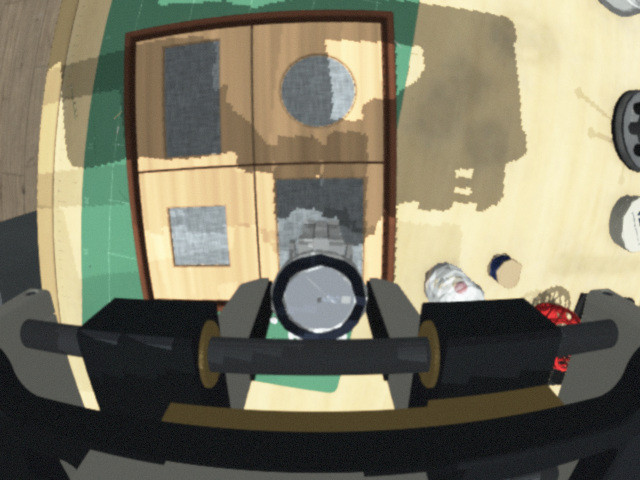

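The watch hangs level in the jaws over the wide pocket, whose far corners are (275,180) and (363,178). Round centre is (318,90), square (200,236) and narrow (193,99). I'll check these against the top camera.

```bash
python3 - <<'E'
from h import *
import pickle;s=pickle.load(open('pics/w2.pkl','rb'))
for n,u,v in [("round",318,90),("square",200,236),("narrow",193,99),("wideA",275,180),("wideB",363,178)]: print(n,ray("wrist",u,v,17,s).round(1))
a=np.radians(9.2);ex=np.array([np.cos(a),np.sin(a)]);ey=np.array([-ex[1],ex[0]]);c=np.array([544.3,261])
print("expect wideA,B",c-33*ex+43*ey,c+33*ex+43*ey)
E
```

```text
round [523.1 368.2  17. ]
square [447.4 242.7  17. ]
narrow [428.4 350.   17. ]
wideA [501.9 295.8  17. ]
wideB [567.4 308.   17. ]
expect wideA,B [504.84961218 298.1707802 ] [570.00060568 308.72293859]
```

```bash
python3 -m crank '4 0.28 -0.14 2 0;4 0.28 -0.14 5 0;4 0.28 -0.14 7.5 0;4 0.28 -0.14 9 0;4 0.28 -0.14 9.6 0;4 0.28 -0.14 9.9 0;4 0.28 -0.14 9.9 0;4 0.28 -0.14 9.9 0'
```

```text
time_s: 5.62
tool_pos: [543.3, 261.1, 41.8]
tool_rot: [[-0.161, 0.987, 0.002], [0.987, 0.161, 0.001], [0.0, 0.002, -1.0]]
wrist_force: [-0.8, 0.4, -2.2]
grip_width: 45.2
gripper_force: 30.0
```

```bash
python3 -m crank '4 0 0 0.1 0;4 0 0 0.2 0;4 0 0 0.2 0;4 0 0 0.2 0'
```

```text
time_s: 5.95
tool_pos: [543.0, 261.6, 39.5]
tool_rot: [[-0.162, 0.987, 0.002], [0.987, 0.162, 0.0], [0.0, 0.002, -1.0]]
wrist_force: [1.2, -0.4, 1.7]
grip_width: 45.2
gripper_force: 30.0
```

Light contact. I'll release, rise and head for the works.

```bash
python3 -m crank '5 0 0 0 0;6 0 0 0 0;6 0 0 0 0;6 0 0 -2 0;6 0 0 -5 0;6 0 0 -9 0;6 0 0 -11 0'; python3 -c "
from h import *
s=telemetry.read_state();p,d=cams.grab_frame('wrist');cv2.imwrite('pics/w3.png',p[:,:,::-1])
go(443.3,-67,120,-8)"
```

```text
time_s: 6.53
tool_pos: [543.4, 261.9, 152.5]
tool_rot: [[-0.162, 0.987, 0.004], [0.987, 0.162, 0.001], [0.001, 0.004, -1.0]]
wrist_force: [0.4, -0.5, -0.3]
grip_width: 60.0
gripper_force: 0.0
shift cm [-30.86 -15.44   3.4 ] turn 17.3 alt -162.7 q6 0.1 t 6.5833
```

View pics/w3.png

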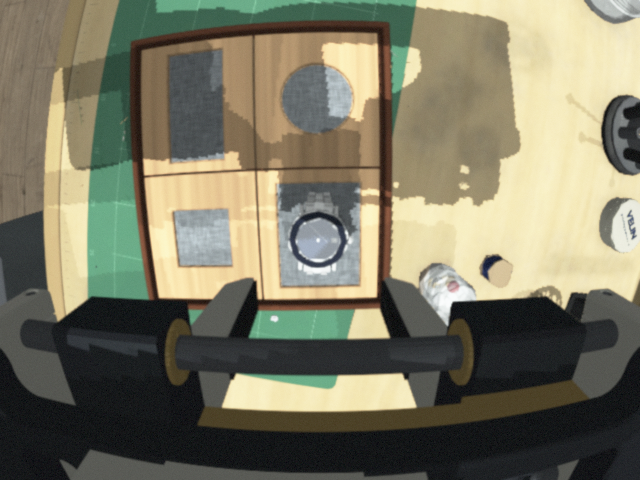

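The diver sits centred in the wide pocket, bezel at (318,240) inside (278–361, 183–286). Next, the works.

```bash
python3 -m crank '6 -30.86 -15.44 1 17;6 -30.86 -15.44 2 17;6 -30.86 -15.44 3.4 17;6 -30.86 -15.44 3.4 17;6 -30.86 -15.44 3.4 17;6 -30.86 -15.44 3.4 17;6 -30.86 -15.44 3.4 17;6 -30.86 -15.44 3.4 17;6 -30.86 -15.44 3.4 17;6 -30.86 -15.44 3.4 17'; python3 -m crank '6 0 0 0 0;6 0 0 0 0;6 0 0 0 0'; python3 -c "
from h import *
s=telemetry.read_state();p,d=cams.grab_frame('wrist');cv2.imwrite('pics/w4.png',cv2.resize(p[100:340,160:480,::-1],None,fx=2,fy=2))
import pickle;pickle.dump(s,open('pics/w4.pkl','wb'))
go(443.3,-67,12.5,-8)"
```

```text
time_s: 7.42
tool_pos: [438.3, -70.9, 114.0]
tool_rot: [[0.139, 0.99, -0.001], [0.99, -0.139, -0.0], [-0.0, -0.001, -1.0]]
wrist_force: [0.2, 0.8, 0.1]
grip_width: 60.1
gripper_force: 0.0
time_s: 7.67
tool_pos: [440.0, -67.0, 114.6]
tool_rot: [[0.132, 0.991, 0.0], [0.991, -0.132, 0.0], [0.0, 0.0, -1.0]]
wrist_force: [0.8, -0.2, -0.7]
grip_width: 60.0
gripper_force: 0.0
shift cm [ 0.04  0.33 10.21] turn 0.4 alt -179.6 q6 -0.27 t 7.7167
```

View pics/w4.png

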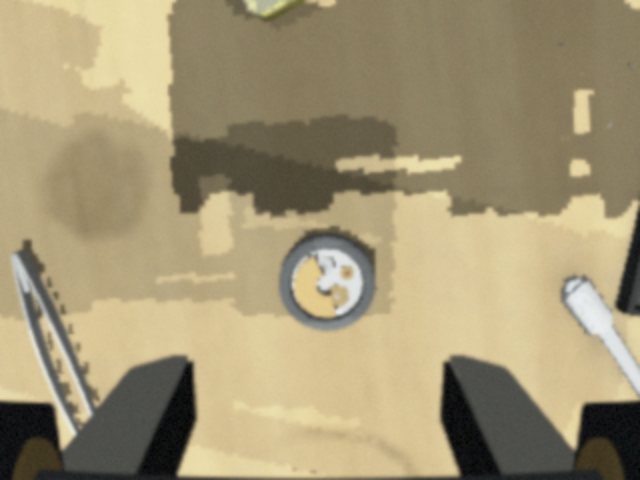

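Works at full pixel (324,241.5).

```bash
python3 - <<'E'
from h import *
import pickle;s=pickle.load(open('pics/w4.pkl','rb'))
c=ray("wrist",324,241.5,9,s);print(c)
go((c[0]+443.)/2,(c[1]-66.5)/2,12.5,-8)
E
```

```text
[442.15845872 -67.06013944   9.        ]
shift cm [ 0.05  0.25 10.21] turn 0.4 alt -179.6 q6 -0.27 t 7.7167
```

```bash
python3 -m crank '6 0.05 0.25 3 0;6 0.05 0.25 6 0;6 0.05 0.25 8.5 0;6 0.05 0.25 9.8 0;6 0.05 0.25 10.2 0;6 0.05 0.25 10.2 0;6 0.05 0.25 10.2 0;6 0.05 0.25 10.2 0'
```

```text
time_s: 8.38
tool_pos: [443.2, -68.0, 13.6]
tool_rot: [[0.133, 0.991, 0.002], [0.991, -0.133, -0.001], [-0.001, 0.002, -1.0]]
wrist_force: [1.0, 0.0, 1.2]
grip_width: 60.0
gripper_force: 0.0
```

```bash
python3 -m crank '6 0 0 0.1 0;6 0 0 0.1 0;3 0 0 0.1 0;3 0 0 0.1 0;3 0 0 0.1 0;3 0 0 0.1 0;3 0 0 0.1 0;3 0 0 0.1 0' 20; python3 -m crank '3 0 0 -2 0;3 0 0 -5 0;3 0 0 -9 0;3 0 0 -10 0;3 0 0 -10 0'; python3 -c "
from h import *
go(523.9,368.6,110,9)"
```

```text
time_s: 9.05
tool_pos: [442.2, -68.1, 11.6]
tool_rot: [[0.134, 0.991, 0.0], [0.991, -0.134, -0.0], [-0.0, 0.0, -1.0]]
wrist_force: [-0.5, 0.1, 1.2]
grip_width: 35.2
gripper_force: 20.0
time_s: 9.47
tool_pos: [444.4, -68.9, 114.6]
tool_rot: [[0.134, 0.991, 0.006], [0.991, -0.134, -0.003], [-0.002, 0.007, -1.0]]
wrist_force: [0.4, -0.2, -1.2]
grip_width: 34.7
gripper_force: 20.0
shift cm [44.42  2.02  0.4 ] turn -16.7 alt 163.3 q6 -0.27 t 9.4667
```

```bash
python3 -m crank '3 44.4 2.0 0 -16.7;3 44.4 2.0 0 -16.7;3 44.4 2.0 0 -16.7;3 44.4 2.0 0 -16.7;3 44.4 2.0 0 -16.7;3 44.4 2.0 0 -16.7;3 44.4 2.0 0 -16.7;3 44.4 2.0 0 -16.7;3 44.4 2.0 0 -16.7;3 44.4 2.0 0 -16.7';python3 -m crank '3 0 0 0 0;3 0 0 0 0;3 0 0 0 0'; python3 -c "
from h import *
go(523.9,368.6,110,9)"
```

```text
time_s: 10.3
tool_pos: [515.4, 343.7, 109.2]
tool_rot: [[-0.157, 0.988, -0.003], [0.988, 0.157, -0.001], [-0.001, -0.003, -1.0]]
wrist_force: [0.6, -0.7, -0.3]
grip_width: 35.3
gripper_force: 20.0
time_s: 10.55
tool_pos: [515.2, 341.3, 109.5]
tool_rot: [[-0.157, 0.988, -0.003], [0.988, 0.157, -0.002], [-0.001, -0.004, -1.0]]
wrist_force: [-0.5, 0.1, -0.3]
grip_width: 34.8
gripper_force: 20.0
shift cm [ 2.56  1.29 -0.06] turn 0.1 alt -179.9 q6 0.25 t 10.55
```

```bash
python3 -m crank '3 2.56 1.29 0 0;3 2.56 1.29 0 0;3 2.56 1.29 3 0;3 2.56 1.29 5.5 0;3 2.56 1.29 7.2 0;3 2.56 1.29 7.8 0;3 2.56 1.29 8 0;3 2.56 1.29 8 0;3 2.56 1.29 8 0'; python3 -c "
from h import *
go(523.9,368.6,27.6,9)"
```

```text
time_s: 11.3
tool_pos: [526.2, 369.0, 32.8]
tool_rot: [[-0.156, 0.988, 0.002], [0.988, 0.156, 0.001], [0.0, 0.002, -1.0]]
wrist_force: [0.6, 0.2, -0.2]
grip_width: 35.0
gripper_force: 20.0
shift cm [-0.   -0.24  0.52] turn -0.0 alt 180.0 q6 0.28 t 11.3
```

```bash
python3 -m crank '3 0 -0.1 0.15 0;3 0 -0.1 0.3 0;3 0 -0.1 0.4 0;3 0 -0.1 0.4 0;3 0 -0.1 0.4 0'; python3 -c "
from h import *
go(523.9,368.6,27.6,9)"
```

```text
time_s: 11.72
tool_pos: [524.2, 369.2, 27.7]
tool_rot: [[-0.157, 0.988, 0.0], [0.988, 0.157, 0.0], [0.0, 0.0, -1.0]]
wrist_force: [0.0, -0.5, -1.3]
grip_width: 34.9
gripper_force: 20.0
shift cm [-0.06 -0.04  0.01] turn 0.0 alt -180.0 q6 0.28 t 11.7167
```

Within a millimetre of the floor. I'll release and rise, then head for the vice.

```bash
python3 -m crank '4 0 0 0 0;4.8 0 0 0 0;4.8 0 0 0 0;4.8 0 0 -1 0;5 0 0 -4 0;5 0 0 -8 0;5 0 0 -11 0;5 0 0 -12 0'; python3 -c "
from h import *
s=telemetry.read_state();p,d=cams.grab_frame('wrist');cv2.imwrite('pics/w5.png',p[:,:,::-1])
go(546,-366,150,-20.5)"
```

```text
time_s: 12.38
tool_pos: [526.8, 370.5, 154.2]
tool_rot: [[-0.157, 0.988, 0.009], [0.988, 0.157, 0.004], [0.003, 0.009, -1.0]]
wrist_force: [1.0, 0.5, 1.0]
grip_width: 50.1
gripper_force: 0.0
shift cm [-73.05  -9.66   0.12] turn 29.5 alt -150.5 q6 0.28 t 12.4333
```

View pics/w5.png

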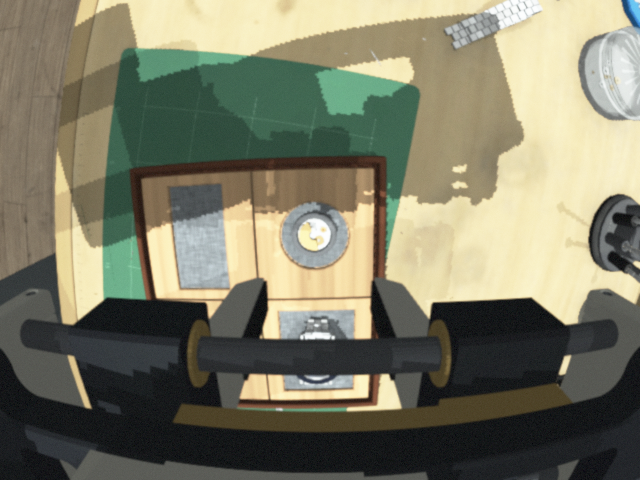

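The works rest in the round pocket at (316,235), well inside it. Next, the vice, stopping short for a look.

```bash
python3 -m crank '6 -70.5 -9.5 0 29.5;6 -70.5 -9.5 0 29.5;6 -70.5 -9.5 0 29.5;6 -70.5 -9.5 0 29.5;6 -70.5 -9.5 0 29.5;6 -70.5 -9.5 0 29.5;6 -70.5 -9.5 0 29.5;6 -70.5 -9.5 0 29.5;6 -70.5 -9.5 0 29.5;6 -70.5 -9.5 0 29.5'; python3 -c "
from h import *
go(546,-350,150,-20.5)"
```

```text
time_s: 13.27
tool_pos: [532.7, -49.1, 146.5]
tool_rot: [[0.35, 0.937, -0.002], [0.937, -0.35, 0.001], [-0.0, -0.002, -1.0]]
wrist_force: [0.9, 0.5, -0.1]
grip_width: 60.0
gripper_force: 0.0
shift cm [-27.72  11.78  -0.37] turn 0.0 alt -180.0 q6 0.06 t 13.2667
```

```bash
python3 -m crank '6 -27.7 11.8 -0.2 0;6 -27.7 11.8 -0.2 0;6 -27.7 11.8 -0.2 0;6 -27.7 11.8 -0.2 0;6 -27.7 11.8 -0.2 0;6 -27.7 11.8 -0.2 0;6 -27.7 11.8 -0.2 0;6 -27.7 11.8 -0.2 0;6 -27.7 11.8 -0.2 0;6 -27.7 11.8 -0.2 0'; python3 -m crank '6 0 0 0 0;6 0 0 0 0'; python3 -c "
from h import *
s=telemetry.read_state();p,d=cams.grab_frame('wrist');cv2.imwrite('pics/w6.png',cv2.resize(p[150:390,200:520,::-1],None,fx=2.5,fy=2.5))
import pickle;pickle.dump(s,open('pics/w6.pkl','wb'))
go(546,-366,25,-20.5)"
```

```text
time_s: 14.1
tool_pos: [546.6, -347.4, 148.0]
tool_rot: [[0.351, 0.936, -0.002], [0.936, -0.351, 0.003], [0.002, -0.003, -1.0]]
wrist_force: [0.1, 1.2, 0.4]
grip_width: 60.0
gripper_force: 0.0
time_s: 14.27
tool_pos: [547.5, -345.8, 149.3]
tool_rot: [[0.348, 0.937, -0.001], [0.937, -0.348, 0.001], [0.001, -0.001, -1.0]]
wrist_force: [0.7, -0.2, -0.2]
grip_width: 60.2
gripper_force: 0.0
shift cm [-1.94  0.55 12.46] turn 0.1 alt -179.9 q6 -0.38 t 14.3167
```

View pics/w6.png

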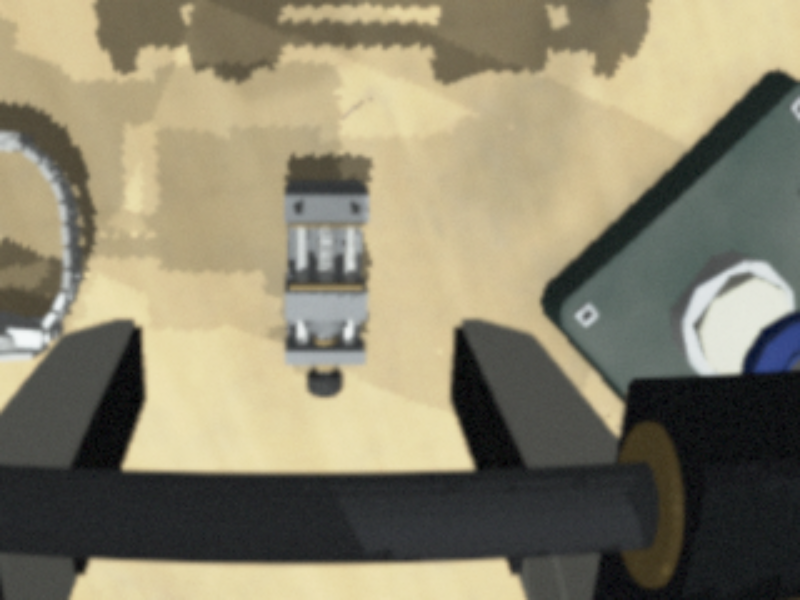

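Vice upright, square to the jaws. The middle jaw top is at crop (286–366, 292–322), with the far end at y 185 and the knob end at y 395.

```bash
python3 - <<'E'
from h import *
import pickle;s=pickle.load(open('pics/w6.pkl','rb'))
f=lambda u,v,z:ray("wrist",200+u/2.5,150+v/2.5,z,s)
j=f(326,309,24);e=f(328,195,24);k=f(325,395,9)
print(j,e,k,(e+k)/2, f(288,225,24),f(287,345,24))
go(j[0],j[1],19,-20.5)
E
```

```text
[ 543.79496554 -378.55198212   24.        ] [ 557.19702194 -343.30281404   24.        ] [ 531.15302385 -413.92718901    9.        ] [ 544.1750229  -378.61500152   16.5       ] [ 542.08787081 -348.02950226   24.        ] [ 527.56750732 -385.91370496   24.        ]
shift cm [-3.19  0.78 13.06] turn 0.1 alt -179.9 q6 -0.38 t 14.3167
```

```bash
python3 -m crank '5 0 0 3 0;5 0 0 6.5 0;5 0 0 9.5 0;5 0 0 10.9 0;5 0 0 10.9 0;5 -1.6 0.4 10.9 0;5 -2.7 0.7 10.9 0;5 -3.15 0.78 10.9 0;5 -3.15 0.78 10.9 0;5 -3.15 0.78 10.9 0'; python3 -c "
from h import *
go(543.9,-378.5,18.5,-20.5)"
```

```text
time_s: 15.15
tool_pos: [544.0, -381.6, 41.8]
tool_rot: [[0.351, 0.936, 0.002], [0.936, -0.351, -0.001], [-0.001, 0.002, -1.0]]
wrist_force: [-0.4, 1.6, 0.1]
grip_width: 50.3
gripper_force: 0.0
shift cm [ 0.29 -0.12  2.33] turn -0.1 alt 179.9 q6 -0.42 t 15.15
```

```bash
python3 -m crank '5 0.15 -0.05 1 0;5 0.15 -0.05 1.8 0;5 0.15 -0.05 2.2 0;5 0.15 -0.05 2.2 0;5 0.15 -0.05 2.2 0;5 0.15 -0.05 2.2 0'; python3 -c "
from h import *
go(543.9,-378.5,18.5,-20.5)"
```

```text
time_s: 15.65
tool_pos: [543.9, -378.7, 18.4]
tool_rot: [[0.35, 0.937, -0.0], [0.937, -0.35, 0.0], [0.0, -0.0, -1.0]]
wrist_force: [-0.2, 0.1, 0.2]
grip_width: 50.0
gripper_force: 0.0
shift cm [ 0.02 -0.   -0.01] turn 0.0 alt -180.0 q6 -0.42 t 15.65
```

```bash
python3 -m crank '2 0 0 0 0;2 0 0 0 0;2 0 0 0 0;2 0 0 0 0;2 0 0 0 0;2 0 0 0 0' 30; python3 -m crank '2 0 0 -0.8 0;2 0 0 -2 0;2 1 0 -3 0;2 3 0 -3.5 0;2 6 0 -5 0;2 9 0 -8 0;2 12 0 -11 0;2 12 0 -11 0;2 12 0 -11 0'; python3 -c "
from h import *
go(428,351,120,9.2)"
```

```text
time_s: 16.15
tool_pos: [544.0, -379.0, 18.8]
tool_rot: [[0.35, 0.937, 0.001], [0.937, -0.35, -0.0], [-0.0, 0.001, -1.0]]
wrist_force: [1.1, 1.3, 0.9]
grip_width: 27.6
gripper_force: 30.0
time_s: 16.9
tool_pos: [588.1, -265.0, 132.4]
tool_rot: [[0.347, 0.938, 0.005], [0.938, -0.347, -0.003], [-0.001, 0.006, -1.0]]
wrist_force: [0.4, -0.2, -1.9]
grip_width: 27.7
gripper_force: 30.0
shift cm [ 52.22 -36.39   0.94] turn -29.5 alt 150.5 q6 -0.24 t 16.9
```

```bash
python3 -m crank '2 52.2 -36.4 0.5 -29.5;2 52.2 -36.4 0.5 -29.5;2 52.2 -36.4 0.5 -29.5;2 52.2 -36.4 0.5 -29.5;2 52.2 -36.4 0.5 -29.5;2 52.2 -36.4 0.5 -29.5;2 52.2 -36.4 0.5 -29.5;2 52.2 -36.4 0.5 -29.5;2 52.2 -36.4 0.5 -29.5;2 52.2 -36.4 0.5 -29.5'; python3 -c "
from h import *
go(428,351,120,9.2)"
```

```text
time_s: 17.73
tool_pos: [480.9, 137.8, 124.6]
tool_rot: [[-0.155, 0.988, -0.001], [0.988, 0.155, -0.001], [-0.0, -0.001, -1.0]]
wrist_force: [0.2, 1.2, -0.8]
grip_width: 28.3
gripper_force: 30.0
shift cm [21.88 -1.92  0.45] turn -0.3 alt 179.7 q6 -0.1 t 17.7333
```

```bash
python3 -m crank '2 21.88 -1.92 0 -0.3;2 21.88 -1.92 0 -0.3;2 21.88 -1.92 0 -0.3;2 21.88 -1.92 0 -0.3;2 21.88 -1.92 0 -0.3;2 21.88 -1.92 0 -0.3;2 21.88 -1.92 0 -0.3;2 21.88 -1.92 0 -0.3;2 21.88 -1.92 0 -0.3;2 21.88 -1.92 0 -0.3'; python3 -c "
from h import *
go(428,351,34,9.2)"
```

```text
time_s: 18.57
tool_pos: [429.6, 348.4, 125.0]
tool_rot: [[-0.159, 0.987, -0.001], [0.987, 0.159, -0.001], [-0.001, -0.001, -1.0]]
wrist_force: [-0.9, 0.6, -1.5]
grip_width: 27.5
gripper_force: 30.0
shift cm [ 0.29 -0.11  9.1 ] turn -0.0 alt 180.0 q6 0.32 t 18.5667
```

```bash
python3 -m crank '2 0.25 -0.1 2.5 0;2 0.25 -0.1 5 0;2 0.25 -0.1 7.2 0;2 0.25 -0.1 8.3 0;2 0.25 -0.1 8.7 0;2 0.25 -0.1 8.8 0;2 0.25 -0.1 8.9 0;2 0.25 -0.1 8.9 0;2 0.25 -0.1 8.9 0'; python3 -c "
from h import *
go(428,351,33.8,9.2)"
```

```text
time_s: 19.32
tool_pos: [428.5, 352.9, 37.5]
tool_rot: [[-0.162, 0.987, 0.002], [0.987, 0.162, 0.001], [0.001, 0.002, -1.0]]
wrist_force: [-0.9, 0.3, -2.2]
grip_width: 27.6
gripper_force: 30.0
shift cm [-0.18 -0.08  0.37] turn 0.1 alt -179.9 q6 0.33 t 19.3167
```

```bash
python3 -m crank '2 0 0 0.15 0;2 0 0 0.2 0;2 0 0 0.3 0;2 0 0 0.3 0;2 0 0 0.3 0'; python3 -c "
from h import *
go(428,351,33.8,9.2)"
```

```text
time_s: 19.73
tool_pos: [427.8, 352.7, 33.8]
tool_rot: [[-0.162, 0.987, 0.001], [0.987, 0.162, 0.0], [0.0, 0.001, -1.0]]
wrist_force: [-1.3, 0.1, 3.3]
grip_width: 27.6
gripper_force: 30.0
shift cm [-0.17 -0.01 -0.  ] turn 0.1 alt -179.9 q6 0.33 t 19.7333
```

Contact with the floor. I'll release, rise and go to the pot.

```bash
python3 -m crank '3 0 0 0 0;4 0 0 0 0;4.5 0 0 0 0;4.5 0 0 -1 0;5 0 0 -4 0;5 0 0 -8 0;5 0 0 -11 0;5 0 0 -11.5 0'; python3 -c "
from h import *
s=telemetry.read_state();p,d=cams.grab_frame('wrist');cv2.imwrite('pics/w7.png',p[100:420,100:500,::-1])
go(441.5,51.5,120,22)"
```

```text
time_s: 20.4
tool_pos: [430.6, 354.3, 154.9]
tool_rot: [[-0.162, 0.987, 0.009], [0.987, 0.162, 0.005], [0.003, 0.01, -1.0]]
wrist_force: [1.2, 0.4, 0.6]
grip_width: 49.8
gripper_force: 0.0
shift cm [-30.04  -3.79   3.22] turn -12.7 alt 167.3 q6 0.33 t 20.45
```

View pics/w7.png

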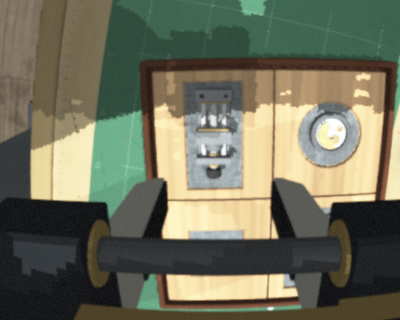

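The vice sits inside the narrow pocket at crop (213,135), and the works are fine at (330,130). Now the pot.

```bash
python3 -m crank '6 -30 -3.8 1 -12.7;6 -30 -3.8 2 -12.7;6 -30 -3.8 3.2 -12.7;6 -30 -3.8 3.2 -12.7;6 -30 -3.8 3.2 -12.7;6 -30 -3.8 3.2 -12.7;6 -30 -3.8 3.2 -12.7;6 -30 -3.8 3.2 -12.7;6 -30 -3.8 3.2 -12.7;6 -30 -3.8 3.2 -12.7'; python3 -m crank '6 0 0 0 0;6 0 0 0 0;6 0 0 0 0'; python3 -c "
from h import *
s=telemetry.read_state();p,d=cams.grab_frame('wrist');cv2.imwrite('pics/w8.png',cv2.resize(p[160:320,220:420,::-1],None,fx=4,fy=3.75))
import pickle;pickle.dump(s,open('pics/w8.pkl','wb'))
go(441.5,51.5,20,22)"
```

```text
time_s: 21.28
tool_pos: [437.9, 49.8, 115.5]
tool_rot: [[-0.372, 0.928, -0.002], [0.928, 0.372, 0.001], [0.001, -0.001, -1.0]]
wrist_force: [1.0, 0.8, 0.1]
grip_width: 60.2
gripper_force: 0.0
time_s: 21.53
tool_pos: [438.5, 51.6, 116.3]
tool_rot: [[-0.377, 0.926, -0.0], [0.926, 0.377, 0.0], [0.0, -0.0, -1.0]]
wrist_force: [-0.2, -0.6, 0.0]
grip_width: 59.5
gripper_force: 0.0
shift cm [-0.12  0.27  9.63] turn 0.1 alt -179.9 q6 -0.52 t 21.5833
```

View pics/w8.png

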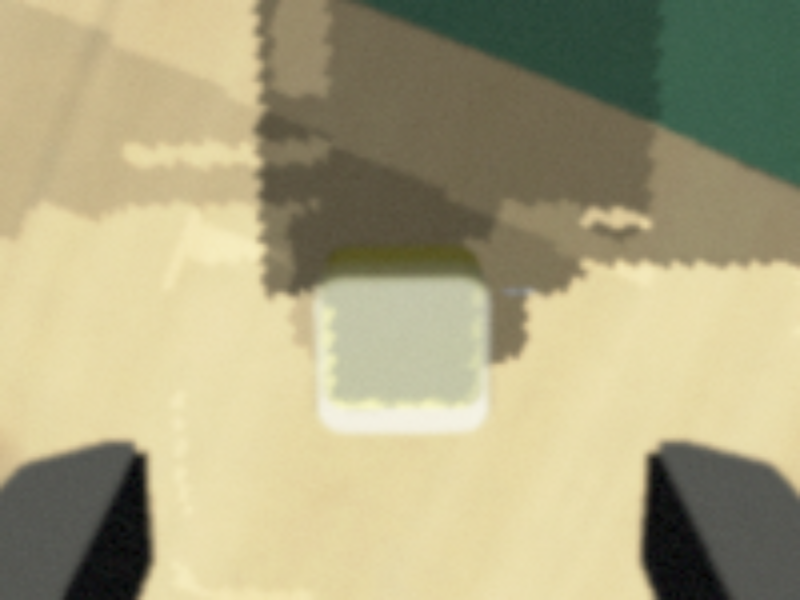

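The pot is square to the jaws, cap top centre at full pixel (320.5,254.7).

```bash
python3 - <<'E'
from h import *
import pickle;s=pickle.load(open('pics/w8.pkl','rb'))
c=ray("wrist",320.5,254.7,30,s);print(c)
go((c[0]+441)/2,(c[1]+51.5)/2,18,22)
E
```

```text
[438.85578808  48.46882624  30.        ]
shift cm [-0.2   0.07  9.83] turn 0.1 alt -179.9 q6 -0.52 t 21.5833
```

```bash
python3 -m crank '6 -0.2 0.07 3 0;6 -0.2 0.07 6 0;6 -0.2 0.07 8.5 0;6 -0.2 0.07 9.5 0;6 -0.2 0.07 9.8 0;6 -0.2 0.07 9.8 0;6 -0.2 0.07 9.8 0;6 -0.2 0.07 9.8 0' 20; python3 -m crank '2 0 0 0 0;2 0 0 0 0;2 0 0 0 0;2 0 0 0 0;2 0 0 0 0;2 0 0 0 0' 20;  python3 -m crank '2 0 0 -1.5 0;2 0 0 -5 0;2 0 0 -9 0;2 0 0 -10 0;2 0 0 -10 0'; python3 -c "
from h import *
go(447.6,243.3,120,9)"
```

```text
time_s: 22.25
tool_pos: [441.0, 48.9, 19.3]
tool_rot: [[-0.375, 0.927, 0.002], [0.927, 0.375, -0.0], [-0.001, 0.002, -1.0]]
wrist_force: [-0.4, 0.8, 0.7]
grip_width: 59.7
gripper_force: 0.0
time_s: 22.75
tool_pos: [440.2, 48.7, 18.5]
tool_rot: [[-0.375, 0.927, 0.0], [0.927, 0.375, -0.0], [-0.0, 0.0, -1.0]]
wrist_force: [-0.4, -0.5, 1.9]
grip_width: 30.2
gripper_force: 20.0
time_s: 23.17
tool_pos: [442.5, 48.5, 121.4]
tool_rot: [[-0.375, 0.927, 0.007], [0.927, 0.375, -0.001], [-0.004, 0.006, -1.0]]
wrist_force: [0.3, 0.6, 0.6]
grip_width: 30.5
gripper_force: 20.0
shift cm [17.87  7.77  0.13] turn 13.0 alt -167.0 q6 -0.53 t 23.1667
```

```bash
python3 -m crank '2 17.9 7.8 0 13;2 17.9 7.8 0 13;2 17.9 7.8 0 13;2 17.9 7.8 0 13;2 17.9 7.8 0 13;2 17.9 7.8 0 13;2 17.9 7.8 0 13;2 17.9 7.8 0 13;2 17.9 7.8 0 13'; python3 -c "
from h import *
go(447.6,243.3,33.5,9)"
```

```text
time_s: 23.92
tool_pos: [444.7, 242.6, 117.2]
tool_rot: [[-0.156, 0.988, -0.002], [0.988, 0.156, -0.001], [-0.001, -0.002, -1.0]]
wrist_force: [0.5, 0.0, -0.6]
grip_width: 30.5
gripper_force: 20.0
shift cm [0.03 0.32 8.37] turn -0.1 alt 179.9 q6 0.12 t 23.9167
```

```bash
python3 -m crank '2 0.03 0.25 2.5 0;2 0.03 0.25 5 0;2 0.03 0.25 7 0;2 0.03 0.25 7.8 0;2 0.03 0.25 8.1 0;2 0.03 0.25 8.2 0;2 0.03 0.25 8.2 0;2 0.03 0.25 8.2 0'; python3 -c "
from h import *
go(447.6,243.3,33.5,9)"
```

```text
time_s: 24.58
tool_pos: [448.7, 244.6, 37.4]
tool_rot: [[-0.156, 0.988, 0.002], [0.988, 0.156, 0.001], [0.0, 0.002, -1.0]]
wrist_force: [0.2, 0.2, 0.2]
grip_width: 30.5
gripper_force: 20.0
shift cm [-0.11 -0.13  0.39] turn -0.0 alt 180.0 q6 0.12 t 24.5833
```

```bash
python3 -m crank '2 0 0 0.15 0;2 0 0 0.25 0;2 0 0 0.3 0;2 0 0 0.3 0;2 0 0 0.3 0'
```

```text
time_s: 25.0
tool_pos: [447.8, 244.8, 33.5]
tool_rot: [[-0.157, 0.988, 0.0], [0.988, 0.157, 0.0], [0.0, 0.0, -1.0]]
wrist_force: [0.3, 0.7, 1.1]
grip_width: 30.1
gripper_force: 20.0
```

```bash
python3 -m crank '3.5 0 0 0 0;4.5 0 0 0 0;4.5 0 0 0 0;4.5 0 0 -1 0;4.5 0 0 -4 0;5 0 0 -8 0;5 -3 3 -12 0;5 -6 5 -15 0;5 -6 5 -15 0;5 -6 5 -15 0'; python3 -c "
from h import *
s=telemetry.read_state();p,d=cams.grab_frame('wrist');cv2.imwrite('pics/w9.png',cv2.resize(p[50:330,110:480,::-1],None,fx=2,fy=2))"
```

```text
time_s: 25.83
tool_pos: [511.3, 191.4, 188.2]
tool_rot: [[-0.154, 0.988, 0.01], [0.988, 0.154, 0.0], [-0.001, 0.01, -1.0]]
wrist_force: [0.9, -0.1, -0.6]
grip_width: 49.9
gripper_force: 0.0
```

View pics/w9.png

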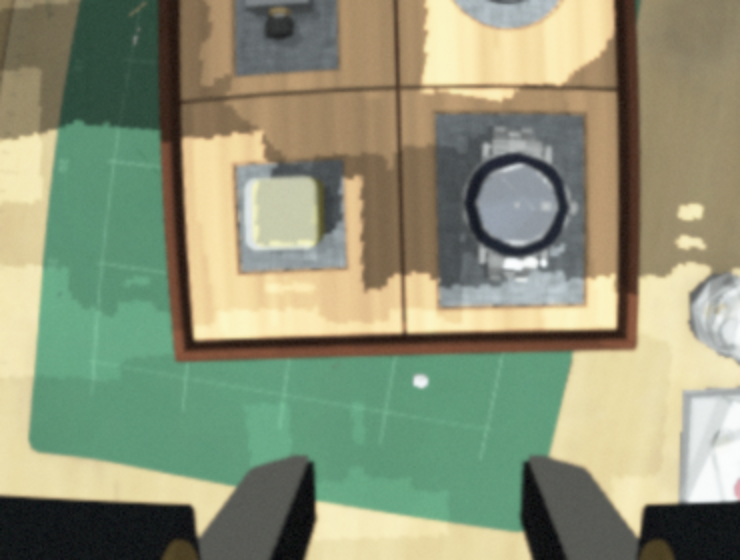

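The pot is inside the square pocket, with its base on the floor and the cap shifted left only by perspective. The watch is centred in its pocket and the gripper is clear. I'll hand the job in.

```bash
python3 -m crank '5 0 0 0 0;5 0 0 0 0;5 0 0 0 0;5 0 0 0 0'; python3 -c "
from workcell import workorder
print(workorder.job_done())"
```

```text
time_s: 26.22
tool_pos: [505.1, 193.8, 182.1]
tool_rot: [[-0.158, 0.987, -0.003], [0.987, 0.158, -0.0], [0.0, -0.003, -1.0]]
wrist_force: [-0.7, -0.4, 0.4]
grip_width: 50.3
gripper_force: 0.0
the job is handed in; nothing more can be done
None
```

The diver's watch, movement, vice and putty pot are each upright in their own pocket, placed in the order asked; I never touched the two look-alikes, and the job was handed in at about 26 s (the hand-in gave no verdict).

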